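Put the laundry hand tools away in the slotted acrylic organiser

TASK

Tidy the clear organiser: move the small glass bottle, which someone left in the brush's bay, into the unslotted middle bay and leave it standing there, and put away the two tools from the draining mat, the same way up as they lie now. Lay the scouring brush (bristles down) in the wide bay and the flat spatula in the narrow bay, each lying flat with its head or blade inside the bay and its handle running out through the bay's slot onto the low-lipped front. Keep the bottle upright, set things down rather than dropping them, and leave everything else where it is.

Things in the scene. Friction and masses are not known exactly. Their poses are not given: they have to be found in the camera images.
- organiser: Clear acrylic organiser, fixed, 232 long (x) x 200 wide (y), frosted floor 4 thick (top at z = 4), walls 4 thick. Origin: centre of its underside, z up; +x points from the low front part to three tall bays side by side (inner x 32 to 112, walls to z = 44). Front part: inner x -112 to 28, y -96 to 96, undivided, lip only to z = 9. Between them the cross divider, x 28 to 32, to z = 44
- brush_bay (a point): centre of the wide bay's floor (top surface), at organiser (72, 59, 4), axes as the organiser. Bay inner y 22 to 96. The divider has a slot into it, open down to the floor, at y 42 to 76
- middle_bay (a point): centre of the middle bay's floor (top surface), at organiser (72, -10, 4), axes as the organiser. Bay inner y -38 to 18; no slot
- spatula_bay (a point): centre of the narrow bay's floor (top surface), at organiser (72, -69, 4), axes as the organiser. Bay inner y -96 to -42. The divider has a slot into it, open down to the floor, at y -84 to -54
- mat: Grey rubber draining mat, fixed, 240 (x) x 270 (y) x 4 thick, origin at the centre of its underside; the brush and spatula lie on it
- brush: Orange plastic scouring brush lying bristles down on the mat, 195 long, about 0.11 kg. Origin at mid-length on the plane it lies on; +x towards the head, z up. Straight handle 20 wide (y), 14 thick, from the head at x = 32 (mid-height z = 29) sloping down to x = -90 (mid-height z = 8). At x = -20 the handle spans z 13 to 27: a good place to grip across y
- brush_head (a point): middle of the brush's head block, at brush (65, 0, 29). Head x 32 to 98, 56 wide, top at z = 36; pale bristles z 0 to 22 below
- brush_butt (a point): middle of the round foot at the end of the brush's handle, at brush (-85, 0, 7); 24 across, z 0 to 14, rests on the surface
- spatula: Flat stain spatula, steel blade and black plastic handle, lying on the mat, 195 long, about 0.09 kg. Origin at mid-length on the plane it lies on; +x towards the blade, z up. Straight handle x -97 to 20, 18 wide (y), z 0 to 20; steel neck x 17 to 39, 14 wide, 10 high. At x = -20 is a good place to grip across y
- spatula_head (a point): middle of the spatula's blade, at spatula (65, 0, 2). Blade x 34 to 98, 38 wide, z 0 to 4
- spatula_butt (a point): point inside the far end of the spatula's handle, at spatula (-90, 0, 10)
- glass_bottle: Small round glass bottle with a paper band and a black twist cap, standing in the brush bay, 44 diameter, 106 tall, about 0.15 kg. Origin at the centre of its underside, z up. Glass 44 wide to z = 64, shoulder narrowing to 26 at z = 76; cap 30 diameter, z 80 to 106, tight on the bottle: lift by the cap
- soap_bar: bystander: paper-wrapped soap bar 75 x 34 x 22, loose, lying in the organiser's front part between the places of the two handles, long side along the organiser's x; origin centre of underside
- measuring_cup: bystander: open white plastic cup, 62 diameter at the rim, 62 tall, standing loose between mat and organiser; origin centre of underside
- spray_bottle: bystander: navy spray bottle with white trigger head, 76 diameter, 235 tall, loose, beyond the work at the right; a fixed carton (60 high) and tub (140) stand beyond the work to its left; a peg basket (80 high) stands at the robot's far left, a jug (235) at its far right; origin centre of underside
Not all that is in view belongs to the job. What is meant by the spatula is not turquoise, and is the smaller of those in its own colour.

How it is judged:
At the end, for the whole second after the job is handed in: Brush in the wide bay, spatula in the narrow: head within 14 mm along, 13 mm across of bay centre, handle end within 20 mm across, both ends within 6 mm of the floor, tilt under 0.1 rad. Bottle on the middle bay floor within 27 mm along, 10 across, tilt under 0.08. All still (0.02 m/s) (x of brush_head in the frame of organiser between 0.058 and 0.086 m and y of brush_head in the frame of organiser between 0.046 and 0.072 m and z of brush_head in the frame of organiser below 0.039 m and y of brush_butt in the frame of organiser between 0.039 and 0.079 m and z of brush_butt in the frame of organiser below 0.017 m and angle between each of brush, spatula's own z axis and vertical below 0.1 rad and linear speed of each of brush, spatula, glass_bottle below 0.02 m/s and x of spatula_head in the frame of organiser between 0.058 and 0.086 m and y of spatula_head in the frame of organiser between -0.082 and -0.056 m and z of spatula_head in the frame of organiser below 0.012 m and y of spatula_butt in the frame of organiser between -0.089 and -0.049 m and z of spatula_butt in the frame of organiser below 0.02 m and x of glass_bottle in the frame of organiser between 0.045 and 0.099 m and y of glass_bottle in the frame of organiser between -0.02 and 0 m and z of glass_bottle in the frame of organiser below 0.009 m and angle between glass_bottle's own z axis and vertical below 0.08 rad); the robot touches nothing.
It fails at once if the glass bottle is tipped (more than 0.5 rad from upright) (angle between glass_bottle's own z axis and vertical above 0.5 rad).
It fails at once if the glass bottle is dropped or knocked (faster than 0.6 m/s with no finger on it, a fall of about 2 cm) (contact force between the fingers and glass_bottle below 0.05 N and linear speed of glass_bottle above 0.6 m/s).
It fails at once if the brush or the spatula is dropped or thrown (faster than 0.6 m/s with no finger on it, a fall of about 2 cm) ((contact force between the fingers and brush below 0.05 N and linear speed of brush above 0.6 m/s) or (contact force between the fingers and spatula below 0.05 N and linear speed of spatula above 0.6 m/s)).
It fails at once if the soap bar, the measuring cup or the spray bottle is moved by more than 20 mm (distance of any of soap_bar, measuring_cup, spray_bottle from where it was at the start of the episode above 0.02 m).
It also fails if it takes over 72 s, if anything falls off the work surface, if the arm or the gripper's body presses on something with over 40 N, if the wrist force passes 120 N, or if a joint passes its speed limit or range.

ROBOT

A 6-joint arm with a two-finger parallel gripper is mounted at the origin on the work surface. World frame = base frame: x ahead of the robot, y to its left, z up, the work surface at z = 0. Lengths are in m, angles in rad, forces in N, time in s.
With the tool pointing down it reaches from about 0.275 to 0.725 m from the base axis. Payload 15.9 kg.
Tool frame: the origin (TCP) lies on the centre line of the jaws, within the pads' length; the fingertips stand 8 mm ahead of it and the grasp point (between the pads) lies 11 mm behind it; z points along the fingers, y is the line along which they close (so a half turn about z gives the same grasp; the last joint's range is limited). The gripper opens to 85 mm and grips with 20 to 120 N. Pads are 22 mm wide; open, the fingers measure 114 mm over their backs; the gripper's body (76 mm by 85 mm) begins 54 mm behind the grasp point. The pads swing forward as they close: fully open they stand 13 mm farther back than shut.
Start: joints at [-1.202, 0.213, -0.034, 1.323, 0, 1.571], TCP at [0.18, -0.466, 0.239] pointing down, gripper open.
Joint ranges: [-2.98, 2.98], [-0.74, 1.72], [-1.14, 1.35], [-2.1, 2.04], [-1.57, 1.44], [-3.14, 3.14]. Speed limits (rad/s): [1.89, 1.89, 2.39, 2.57, 3.14, 3.14].

INTERFACE

Orientations are given as a rotation vector (axis times angle).
In Python, from workcell import arm, imaging gives the robot as it stands.
- The arm moves only by the tool apply_moves, never from a script. Its argument "plan" is a list of rows, each a list of 4 numbers: the shift along the tool's x, y, z each as a share of 0.2 m, from -1 to 1, then the turn about the tool's z as a share of pi rad, from -1 to 1. A call has 1 to 12 rows; each row is the pose to reach, as a shift and turn from the pose commanded when the call began, along the tool's axes at that moment, turning the shorter way round; what a row does not reach only later rows make up. A row lasts 1/8 s, in which the tool goes at most 62.5 mm and 10.7 degrees, less where a joint would pass 70% of its speed; a pose out of reach is approached as far as the arm can. A call with a number of a shift or a turn outside -1 to 1 is refused whole. A call with a gripper value outside its range is refused whole. "claw" is the finger opening in mm, from 0 to 85.4, set as the call begins (left out, the last holds). The fingers move at their own pace and stop on an object; "force" is the grip in N (left out, the last holds). Time passes only in rows, so rows that repeat a pose let the fingers close. It gives the time, the measured TCP pose, the force, the opening and the grip force at its end, in the units of the state.
- arm.observe(): the state, without advancing time (a new reading comes with each control period).
- imaging.capture(name): name is "side" or "top"; returns a dict with "image" (420x560x3 uint8, blue, green, red), "fov_y" (degrees; the focal length in pixels is half the picture's height over the tangent of half this angle, whatever the lens; pixels are square), "cx", "cy" (the principal point, pixels), "rvec" (rotation vector, rad) and "tvec" (3), from world to camera coordinates, as OpenCV has them. Camera axes: x right, y down, z forward; pixel columns grow to the right and rows downward; lengths in m; the calibration is good to about 2 mm. A picture is of the moment at which its call begins. There is no depth.
- arm.hand_in(): hands the job in; it is judged then, once.
The state is a dict: "clock": time; "joint_pos": joint angles; "qd": joint speeds; "effort": joint torques, N m; "eef_pos": TCP position; "tcp_rot": TCP orientation; "contact_force": force on the tool from outside, world axes, zero at the start; "ft_torque": the same for the moment, N m; "gripper_width": finger opening in m; "grip_force": force on a finger pad.
Only numpy, scipy, OpenCV 4.12 (cv2) and the standard library are available. Lean on these libraries where they do the work, as an engineer would, in place of code of your own. Each camera call takes 0.05 s, during which the arm holds its last target. There are 200 camera calls.

## Working session

There is one attempt and no reset: what is moved stays moved. The work goes in short steps, Python scripts to look and compute and a tool call to move; the robot and the scene stay as the last step left them, time stands still between calls to the robot, and variables do not carry over. Pictures are saved under pics/ and viewed, at most 10 in all, crops included, and the job is handed in when it is done.

Besides the shell and the picture viewer there is one more tool, called after ">>>" as a command line: name --pt "numbers of a row" for each row, then --argument value for the rest. apply_moves: Moves the arm, as the interface text tells. Its arguments: {"type":"object","properties":{"plan":{"type":"array","items":{"type":"array","items":{"type":"number","minimum":-1,"maximum":1}}},"claw":{"type":"number"},"force":{"type":"number"}},"required":["plan"]}

```bash
ls; mkdir -p pics; python3 - <<'E'
from workcell import arm, imaging
import cv2,numpy as np
print(arm.observe())
for n in("top","side"):
    c=imaging.capture(n); cv2.imwrite(f"pics/{n}0.png",c["image"]); print(n,{k:v for k,v in c.items() if k!="image"})
    R=cv2.Rodrigues(np.array(c["rvec"],float))[0];print(-R.T@np.array(c["tvec"]))
E
```

```text
pics
{'clock': 0.0, 'joint_pos': array([-1.20200608e+00,  2.13372773e-01, -3.50865982e-02,  1.32351045e+00,
        7.92533556e-06,  1.57078169e+00]), 'qd': array([-0.00024888, -0.00086328,  0.00090339,  0.00121345,  0.00096749,
       -0.00042902]), 'effort': array([ 8.20292007e-04, -6.86170793e+01,  4.87111545e+01,  1.77625939e-02,
        1.39315689e-04,  1.48074542e-05]), 'eef_pos': array([ 0.18011956, -0.46605423,  0.23879695]), 'tcp_rot': array([-3.08719459e+00, -5.75827927e-01,  3.25604864e-04]), 'contact_force': array([-0.40269322, -0.04734893, -0.58287446]), 'ft_torque': array([-0.03213856, -0.04579547,  0.00321547]), 'grip_force': 0.0, 'gripper_width': 0.08526991987837768}
top {'fov_y': 53.348427526915536, 'cx': 280.68959680524785, 'cy': 205.92101382997205, 'rvec': array([ 2.19518542, -2.18909817,  0.06795508]), 'tvec': array([0.02985637, 0.45026348, 1.13073742])}
[0.38183717 0.0335466  1.15553915]
side {'fov_y': 55.070259872308, 'cx': 276.0256571430475, 'cy': 204.15939238553744, 'rvec': array([ 0.51319604, -2.77227258,  1.10281726]), 'tvec': array([0.43819719, 0.16932667, 1.19822224])}
[0.18306679 0.81262059 0.98110099]
```

View pics/top0.png

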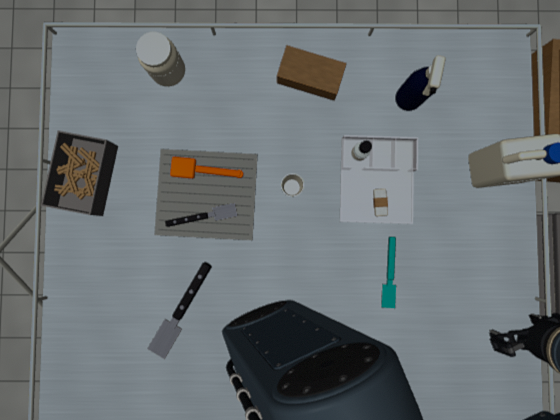

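View pics/side0.png

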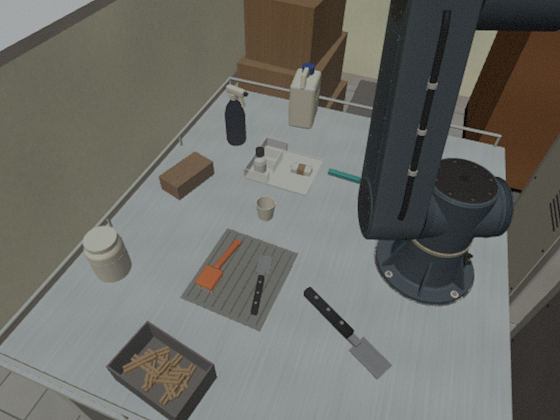

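The top picture shows these candidates for the spatula: a black one on the mat (200,215), a bigger black one (180,310) and a turquoise one (390,272). The one on the mat fits, as the smaller of the two black ones. The brush is at (205,168), the bottle's cap at (365,147), the soap at (380,201) and the cup at (292,185). The side picture agrees. Next is a close crop.

```bash
python3 - <<'E'
import cv2,numpy as np
a=cv2.imread("pics/top0.png")
f=lambda x,y,w,h:cv2.convertScaleAbs(cv2.resize(a[y:y+h,x:x+w],None,fx=4,fy=4,interpolation=cv2.INTER_CUBIC),alpha=1.4)
cv2.imwrite("pics/crop0.png",np.hstack([f(150,135,110,110),f(334,125,90,110)]))
E
```

```text
(no output)
```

View pics/crop0.png

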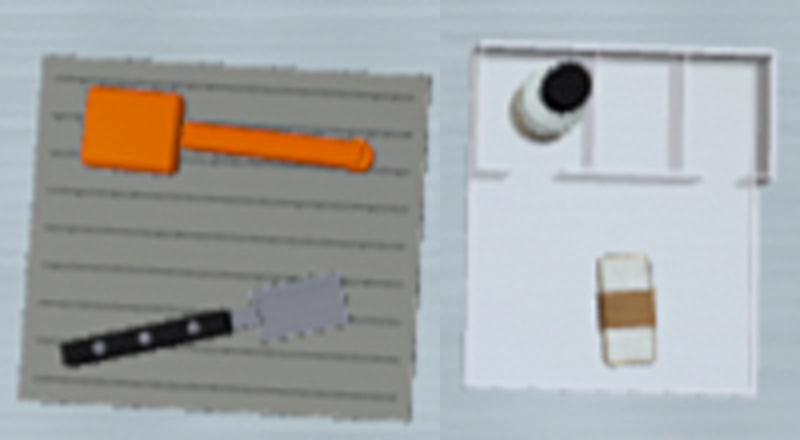

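The crop confirms the choice: the small black-handled spatula runs from butt (63,355) to blade centre (300,309). The brush head is centred at (131,130) with its butt at (361,155), and the bottle's cap is at (567,88). The organiser's corners are visible too.

```bash
cat > h.py <<'E'
import numpy as np, cv2
from scipy.optimize import least_squares
from workcell import arm, imaging
def cam(c):
    f=210/np.tan(np.radians(c["fov_y"])/2)
    return np.array([[f,0,c["cx"]],[0,f,c["cy"]],[0,0,1]]),np.array(c["rvec"],float),np.array(c["tvec"],float)
def ray(C,px,z):
    K,r,t=C;R=cv2.Rodrigues(r)[0];o=-R.T@t;d=R.T@np.linalg.inv(K)@[px[0],px[1],1]
    return o+d*(z-o[2])/d[2]
def proj(C,P): return cv2.projectPoints(np.array(P,float).reshape(-1,3),C[1],C[2],C[0],None)[0][:,0]
def rz(a): return np.array([[np.cos(a),-np.sin(a),0],[np.sin(a),np.cos(a),0],[0,0,1]])
def fit(obs,p0,z0):
    """obs: list (C,local pt m,px); pose x,y,yaw at height z0"""
    g=lambda p:np.concatenate([proj(C,rz(p[2])@np.array(l)+[p[0],p[1],z0])[0]-px for C,l,px in obs])
    s=least_squares(g,p0,loss="soft_l1");return s.x,np.abs(s.fun).round(1)
E
python3 - <<'E'
from h import *
T=cam(imaging.capture("top"))
m=lambda u,v:np.array([150+(u+.5)/4-.5,135+(v+.5)/4-.5])
o=lambda u,v:np.array([334+(u-440+.5)/4-.5,125+(v+.5)/4-.5])
org,e=fit([(T,l,o(*p)) for l,p in [((-.116,.1,.009),(466,386)),((-.116,-.1,.009),(757,394)),((.116,.1,.044),(474,44)),((.116,-.1,.044),(775,50))]],[.45,-.2,0],0)
print("org",org,e)
br,e=fit([(T,l,m(*p)) for l,p in [((.098,-.028,.036),(85,87)),((.032,-.028,.036),(183,93)),((.032,.028,.036),(178,174)),((.098,.028,.036),(81,167)),((-.085,0,.014),(361,155))]],[.45,.2,np.pi/2],.004)
print("brush",br,e)
sp,e=fit([(T,l,m(*p)) for l,p in [((.098,.019,.004),(341,275)),((.098,-.019,.004),(348,322)),((.034,-.019,.004),(260,341)),((.034,.019,.004),(248,290)),((-.097,0,.02),(63,355)),((.02,0,.02),(232,321))]],[.4,.2,-np.pi/2],.004)
print("spat",sp,e)
print("cap",ray(T,o(567,88),.110),"soap",ray(T,o(627,309),.026),"cup",ray(T,(291.5,184),.062))
b=ray(T,o(567,88),.110);print("bottle in org",rz(-org[2])@(b-[*org[:2],0]))
s=arm.observe();print(cv2.Rodrigues(s["tcp_rot"])[0])
E
```

```text
org [ 0.52160948 -0.23347195 -0.01687327] [0.2 0.7 0.  0.1 0.6 0.3 0.4 0.3]
brush [0.54680455 0.22981548 1.49356245] [0.6 0.4 0.6 0.1 0.1 0.5 0.4 0.3 0.7 0.5]
spat [ 0.42134691  0.24940131 -1.36153889] [0.1 1.1 0.9 0.6 0.  0.7 0.3 0.1 0.6 0.1 0.4 0.3]
cap [ 0.59519879 -0.18239573  0.11      ] soap [ 0.46117974 -0.23899366  0.026     ] cup [0.50508993 0.00294437 0.062     ]
bottle in org [0.07271705 0.05231058 0.11      ]
[[ 9.32780026e-01  3.60446020e-01 -2.99646343e-04]
 [ 3.60446144e-01 -9.32779753e-01  7.13899784e-04]
 [-2.21817063e-05 -7.73917828e-04 -9.99999700e-01]]
```

```bash
cat >> h.py <<'E'
ORG=np.array([.5216,-.2335,-.0169])
def o2w(x,y,z): return rz(ORG[2])@[x,y,z]+[ORG[0],ORG[1],0]
def go(p,yaw=None):
    s=arm.observe();R=cv2.Rodrigues(s["tcp_rot"])[0];y=np.arctan2(R[1,0],R[0,0])
    d=R.T@(np.array(p)-s["eef_pos"])/.2
    t=0 if yaw is None else -((yaw-y+np.pi/2)%np.pi-np.pi/2)/np.pi
    print("pos",s["eef_pos"].round(4),"yaw",y.round(3),"q",s["joint_pos"].round(2),"F",s["contact_force"].round(1),"w",round(s["gripper_width"],4),"-> shift",d.round(3),"turn(half-turn-min)",round(t,3))
E
python3 - <<'E'
from h import *
T=cam(imaging.capture("side"));c=imaging.capture("side")["image"]
P=[o2w(x,y,z) for x,y,z in [(-.116,.1,.009),(-.116,-.1,.009),(.116,.1,.044),(.116,-.1,.044)]]
B=[rz(1.494)@l+[.5468,.2298,.004] for l in np.array([(.098,-.028,.036),(.032,-.028,.036),(.032,.028,.036),(.098,.028,.036),(-.085,0,.014)])]
S=[rz(-1.3615)@l+[.4213,.2494,.004] for l in np.array([(.098,.019,.004),(.098,-.019,.004),(.034,-.019,.004),(-.097,0,.02),(.02,0,.02)])]
C=[[.5952,-.1824,.110],[.5952,-.1824,.004]]
f=lambda P,x,y,w,h,s:(proj(T,P),x,y,s)
big=cv2.convertScaleAbs(cv2.resize(c[130:330,170:340],None,fx=3,fy=3,interpolation=cv2.INTER_CUBIC),alpha=1.4)
for p in proj(T,P+B+S+C): cv2.circle(big,tuple(int(round(v)) for v in ((p-[170,130]+.5)*3-.5)),2,(255,0,255),-1)
cv2.imwrite("pics/side_ov.png",big)
go([.595,-.182,.2],-.017)
E
```

```text
pos [ 0.1802 -0.4663  0.2391] yaw 0.369 q [-1.2   0.21 -0.03  1.32  0.    1.57] F [-0.8 -0.1 -0.6] w 0.0856 -> shift [ 2.447 -0.578  0.196] turn(half-turn-min) 0.123
```

View pics/side_ov.png

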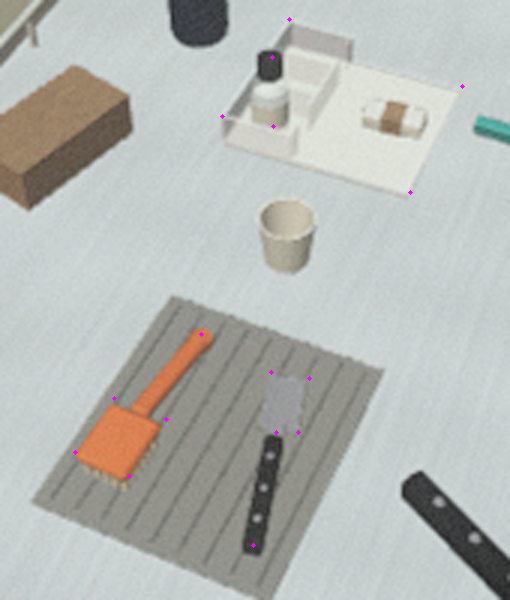

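The overlay matches the side view to about 1-2 raw pixels: cap (272,57), brush butt (201,334), spatula butt (253,545) and organiser corners. That is good to a few mm. Going to the bottle.

>>> apply_moves --pt "0.25 -0.06 0 0" --pt "0.5 -0.12 0 0" --pt "0.75 -0.18 0 0" --pt "1 -0.24 0 0" --claw 60 --force 40

```text
clock: 0.75
eef_pos: [0.3507, -0.3484, 0.2393]
tcp_rot: [3.088, 0.576, 0.0]
contact_force: [-0.7, 0.1, 0.6]
gripper_width: 0.0599
grip_force: 0.0
```

>>> apply_moves --pt "0.25 -0.06 0 0.03" --pt "0.5 -0.12 0 0.06" --pt "0.75 -0.18 0 0.09" --pt "1 -0.24 0 0.123" --pt "1 -0.24 0 0.123"

```text
clock: 1.38
eef_pos: [0.5207, -0.2305, 0.2385]
tcp_rot: [-3.141, 0.024, 0.001]
contact_force: [-0.7, -1.0, -0.9]
gripper_width: 0.0602
grip_force: 0.0
```

```bash
python3 - <<'E'
from h import *
go([.595,-.182,.13],-.017)
E
```

```text
pos [ 0.5207 -0.2305  0.2385] yaw -0.015 q [-0.42  0.36  0.16  1.37  0.    2.74] F [-0.7 -1.  -0.9] w 0.0602 -> shift [ 0.368 -0.248  0.542] turn(half-turn-min) 0.0
```

>>> apply_moves --pt "0.18 -0.12 0.15 0" --pt "0.368 -0.248 0.35 0" --pt "0.368 -0.248 0.54 0" --pt "0.368 -0.248 0.54 0"

```text
clock: 1.88
eef_pos: [0.5911, -0.1841, 0.1288]
tcp_rot: [-3.14, 0.027, 0.008]
contact_force: [-0.2, -0.4, 0.6]
gripper_width: 0.0601
grip_force: 0.0
```

```bash
python3 - <<'E'
from h import *
go([.595,-.182,.091],-.017)
c=imaging.capture("side");a=c["image"]
s=imaging.capture("top")["image"]
k=lambda i,x,y:cv2.convertScaleAbs(cv2.resize(i[y:y+100,x:x+100],None,fx=4,fy=4,interpolation=cv2.INTER_CUBIC),alpha=1.5)
cv2.imwrite("pics/c5.png",np.hstack([k(a,220,110),k(s,330,110)]))
E
```

```text
pos [ 0.5911 -0.1841  0.1288] yaw -0.017 q [-0.3   0.5   0.1   1.17 -0.    2.86] F [-0.2 -0.4  0.6] w 0.0601 -> shift [ 0.02  -0.011  0.189] turn(half-turn-min) -0.0
```

View pics/c5.png

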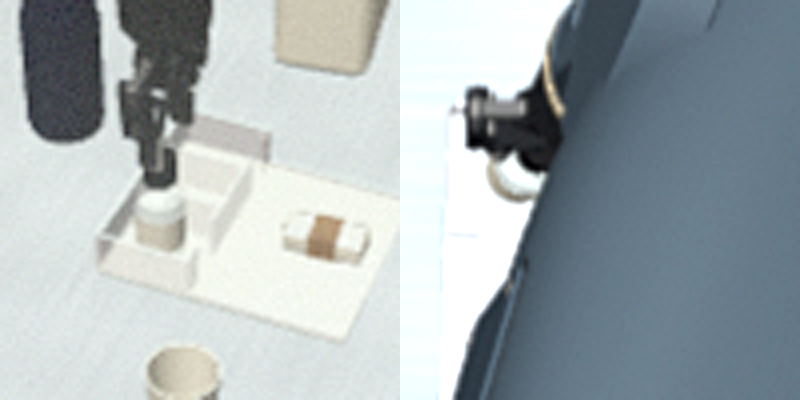

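The left half (side view) shows the fingers just above the cap at (158,170), lined up. The top view is blocked by the arm. Descending and gripping.

>>> apply_moves --pt "0 0 0.06 0" --pt "0 0 0.13 0" --pt "0 0 0.195 0" --pt "0 0 0.195 0" --pt "0 0 0.195 0"

```text
clock: 2.6
eef_pos: [0.5933, -0.1844, 0.0925]
tcp_rot: [3.141, -0.028, 0.0]
contact_force: [0.5, 0.1, 1.0]
gripper_width: 0.0599
grip_force: 0.0
```

>>> apply_moves --pt "0 0 0 0" --pt "0 0 0 0" --pt "0 0 0 0" --pt "0 0 0 0" --pt "0 0 0 0" --claw 15 --force 40

```text
clock: 3.22
eef_pos: [0.5935, -0.1845, 0.0928]
tcp_rot: [3.141, -0.028, 0.001]
contact_force: [-0.4, -0.9, 5.9]
gripper_width: 0.0289
grip_force: 39.3
```

```bash
python3 - <<'E'
from h import *
go([*o2w(.072,-.010,0)[:2],.16],-.017)
E
```

```text
pos [ 0.5935 -0.1845  0.0928] yaw -0.018 q [-0.3   0.52  0.04  1.08 -0.    2.86] F [-0.4 -0.9  5.9] w 0.0289 -> shift [ 0.005  0.301 -0.336] turn(half-turn-min) -0.0
```

>>> apply_moves --pt "0 0 -0.04 0" --pt "0 0 -0.12 0" --pt "0 0 -0.22 0" --pt "0 0 -0.32 0" --pt "0 0 -0.34 0" --pt "0 0.08 -0.34 0" --pt "0 0.16 -0.34 0" --pt "0 0.24 -0.34 0" --pt "0 0.3 -0.34 0" --pt "0 0.3 -0.34 0" --pt "0 0.3 -0.34 0"

```text
clock: 4.6
eef_pos: [0.5921, -0.2441, 0.1602]
tcp_rot: [-3.141, 0.028, 0.0]
contact_force: [0.4, 0.2, -2.2]
gripper_width: 0.0287
grip_force: 39.7
```

```bash
python3 - <<'E'
from h import *
go([*o2w(.072,-.010,0)[:2],.0935],-.017)
c=imaging.capture("side");a=c["image"]
k=lambda i,x,y:cv2.convertScaleAbs(cv2.resize(i[y:y+100,x:x+120],None,fx=4,fy=4,interpolation=cv2.INTER_CUBIC),alpha=1.5)
cv2.imwrite("pics/c6.png",k(a,215,100))
E
```

```text
pos [ 0.5921 -0.2441  0.1602] yaw -0.018 q [-0.39  0.53  0.22  1.26  0.    2.77] F [ 0.4  0.2 -2.2] w 0.0287 -> shift [0.007 0.003 0.333] turn(half-turn-min) -0.0
```

View pics/c6.png

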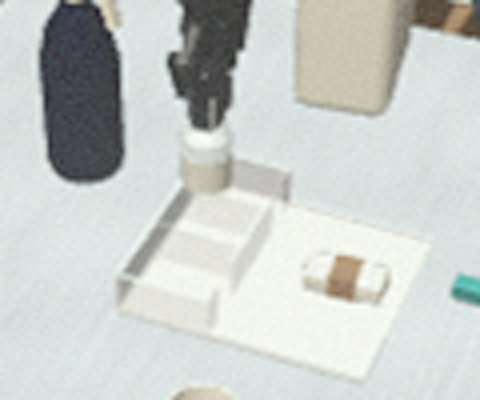

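The bottle is held upright at (206,160), over the middle bay. Lowering it.

>>> apply_moves --pt "0 0 0.08 0" --pt "0 0 0.16 0" --pt "0 0 0.24 0" --pt "0 0 0.3 0" --pt "0 0 0.325 0" --pt "0 0 0.335 0" --pt "0 0 0.34 0" --pt "0 0 0.34 0"

```text
clock: 5.65
eef_pos: [0.5924, -0.2445, 0.0929]
tcp_rot: [3.141, -0.028, 0.001]
contact_force: [-0.4, -0.1, 1.4]
gripper_width: 0.0288
grip_force: 39.9
```

>>> apply_moves --pt "0 0 0 0" --pt "0 0 0 0" --pt "0 0 0 0" --pt "0 0 -0.1 0" --pt "0 0 -0.25 0" --pt "0 0 -0.45 0" --pt "0 0 -0.65 0" --pt "0 0 -0.65 0" --claw 60

```text
clock: 6.65
eef_pos: [0.5934, -0.2449, 0.2256]
tcp_rot: [3.139, -0.028, 0.008]
contact_force: [0.3, -0.3, -0.2]
gripper_width: 0.0598
grip_force: 0.0
```

```bash
python3 - <<'E'
from h import *
print(rz(1.494)@[-.02,0,0]+[.5468,.2298,0])
go([.545,.210,.12],1.494)
E
```

```text
[0.54526558 0.20985895 0.        ]
pos [ 0.5934 -0.2449  0.2256] yaw -0.018 q [-0.39  0.52  0.37  1.42 -0.    2.77] F [ 0.3 -0.3 -0.2] w 0.0598 -> shift [-0.285 -2.271  0.522] turn(half-turn-min) -0.481
```

>>> apply_moves --pt "-0.03 -0.25 0 0" --pt "-0.07 -0.5 0 0" --pt "-0.1 -0.75 0 0" --pt "-0.14 -1 0 0"

```text
clock: 7.15
eef_pos: [0.567, -0.0423, 0.2215]
tcp_rot: [-3.141, 0.028, 0.001]
contact_force: [0.1, 0.6, -0.3]
gripper_width: 0.0601
grip_force: 0.0
```

>>> apply_moves --pt "-0.03 -0.15 0 -0.05" --pt "-0.05 -0.3 0 -0.11" --pt "-0.08 -0.45 0 -0.17" --pt "-0.1 -0.6 0 -0.23" --pt "-0.12 -0.75 0 -0.29" --pt "-0.14 -0.9 0 -0.35" --pt "-0.14 -1 0 -0.41" --pt "-0.14 -1 0 -0.46" --pt "-0.14 -1 0 -0.48" --pt "-0.14 -1 0 -0.48"

```text
clock: 8.4
eef_pos: [0.5429, 0.1566, 0.2216]
tcp_rot: [-2.309, -2.13, 0.001]
contact_force: [-0.4, 0.5, -0.2]
gripper_width: 0.0602
grip_force: 0.0
```

```bash
python3 - <<'E'
from h import *
go([.5453,.210,.08],1.494)
E
```

```text
pos [0.5429 0.1566 0.2216] yaw 1.49 q [0.28 0.35 0.11 1.33 0.   1.93] F [-0.4  0.5 -0.2] w 0.0602 -> shift [ 0.267 -0.009  0.708] turn(half-turn-min) -0.001
```

>>> apply_moves --pt "0.13 0 0.2 0" --pt "0.26 -0.01 0.4 0" --pt "0.267 -0.01 0.6 0" --pt "0.267 -0.01 0.7 0" --pt "0.267 -0.01 0.7 0" --pt "0.267 -0.01 0.7 0"

```text
clock: 9.15
eef_pos: [0.546, 0.21, 0.0832]
tcp_rot: [2.31, 2.129, 0.002]
contact_force: [0.5, -0.1, 0.8]
gripper_width: 0.0598
grip_force: 0.0
```

```bash
python3 - <<'E'
from h import *
go([.5453,.210,.018],1.494)
E
```

```text
pos [0.546  0.21   0.0832] yaw 1.489 q [ 0.37  0.46 -0.09  1.02  0.    2.02] F [ 0.5 -0.1  0.8] w 0.0598 -> shift [-0.001 -0.004  0.326] turn(half-turn-min) -0.001
```

>>> apply_moves --pt "0 0 0.1 0" --pt "0 0 0.2 0" --pt "0 0 0.3 0" --pt "0 0 0.325 0" --pt "0 0 0.325 0"

```text
clock: 9.78
eef_pos: [0.546, 0.2101, 0.0182]
tcp_rot: [2.309, 2.13, 0.001]
contact_force: [-0.2, -0.1, -0.4]
gripper_width: 0.0601
grip_force: 0.0
```

>>> apply_moves --pt "0 0 0 0" --pt "0 0 0 0" --pt "0 0 0 0" --pt "0 0 0 0" --pt "0 0 0 0" --pt "0 0 0 0" --claw 8 --force 60

```text
clock: 10.52
eef_pos: [0.5461, 0.2102, 0.0182]
tcp_rot: [2.309, 2.13, 0.002]
contact_force: [-0.4, -1.4, 6.5]
gripper_width: 0.0187
grip_force: 59.6
```

>>> apply_moves --pt "0 0 -0.04 0" --pt "0 0 -0.12 0" --pt "0 0 -0.22 0" --pt "0 0 -0.34 0" --pt "0 0 -0.46 0" --pt "0 0 -0.56 0" --pt "0 0 -0.6 0" --pt "0 0 -0.6 0" --pt "0 0 -0.6 0"

```text
clock: 11.65
eef_pos: [0.5451, 0.2098, 0.1366]
tcp_rot: [-2.309, -2.13, 0.002]
contact_force: [-0.3, -0.2, -1.9]
gripper_width: 0.0187
grip_force: 58.7
```

```bash
python3 - <<'E'
from h import *
c=imaging.capture("side");a=c["image"]
k=lambda i,x,y:cv2.convertScaleAbs(cv2.resize(i[y:y+140,x:x+150],None,fx=4,fy=4,interpolation=cv2.INTER_CUBIC),alpha=1.5)
cv2.imwrite("pics/c7.png",k(a,170,180))
p=o2w(-.013,.059,0);print(p)
go([p[0],p[1],.138],-.017)
E
```

```text
[ 0.50959891 -0.17428874  0.        ]
pos [0.5451 0.2098 0.1366] yaw 1.49 q [ 0.37  0.42 -0.01  1.14 -0.    2.02] F [ 0.6  0.  -0.1] w 0.0186 -> shift [-1.929 -0.022 -0.006] turn(half-turn-min) 0.48
```

View pics/c7.png

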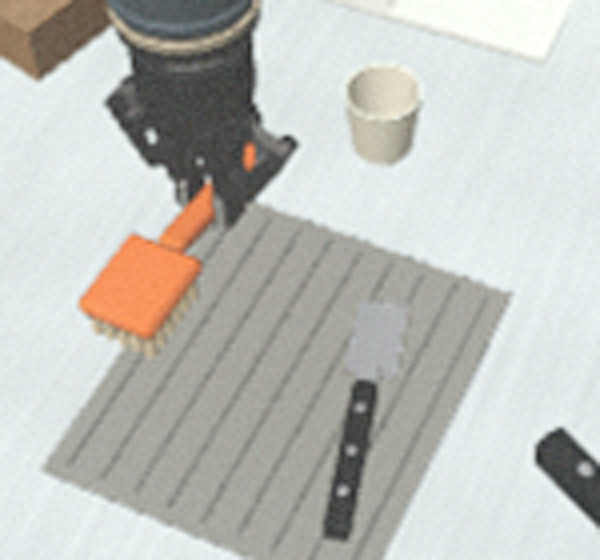

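The brush is held level, head at (140,288) in the crop and butt at (250,155). Carrying it to the wide bay.

>>> apply_moves --pt "-0.06 0 0 0" --pt "-0.2 0 0 0" --pt "-0.36 0 0 0" --pt "-0.52 -0.01 0 0" --pt "-0.68 -0.01 0 0" --pt "-0.84 -0.01 0 0" --pt "-0.96 -0.01 0 0" --pt "-1 -0.01 0 0"

```text
clock: 12.7
eef_pos: [0.5269, 0.0091, 0.1371]
tcp_rot: [-2.311, -2.128, 0.001]
contact_force: [0.0, 0.8, -1.1]
gripper_width: 0.0189
grip_force: 58.6
```

>>> apply_moves --pt "-0.05 0 0 0.02" --pt "-0.15 0 0 0.06" --pt "-0.27 0 0 0.11" --pt "-0.39 0 0 0.16" --pt "-0.51 0 0 0.22" --pt "-0.63 0 0 0.28" --pt "-0.75 0 0 0.34" --pt "-0.85 0 0 0.4" --pt "-0.93 0 0 0.45" --pt "-0.93 0 0 0.48" --pt "-0.93 0 0 0.48" --pt "-0.93 0 0 0.48"

```text
clock: 14.2
eef_pos: [0.5124, -0.1743, 0.1372]
tcp_rot: [-3.141, 0.024, 0.0]
contact_force: [-1.0, -0.5, -0.7]
gripper_width: 0.0193
grip_force: 58.7
```

```bash
python3 - <<'E'
from h import *
p=o2w(-.013,.059,0)
go([p[0],p[1],.018],-.017)
c=imaging.capture("side");a=c["image"];C=cam(c)
d=imaging.capture("top");t=d["image"]
k=lambda i,x,y:cv2.convertScaleAbs(cv2.resize(i[y:y+120,x:x+100],None,fx=4,fy=4,interpolation=cv2.INTER_CUBIC),alpha=1.5)
cv2.imwrite("pics/c8.png",np.hstack([k(a,225,110),k(t,325,110)]))
E
```

```text
pos [ 0.5124 -0.1743  0.1372] yaw -0.015 q [-0.33  0.34 -0.13  1.1   0.    2.83] F [-1.  -0.5 -0.7] w 0.0193 -> shift [-0.014  0.     0.596] turn(half-turn-min) 0.001
```

View pics/c8.png

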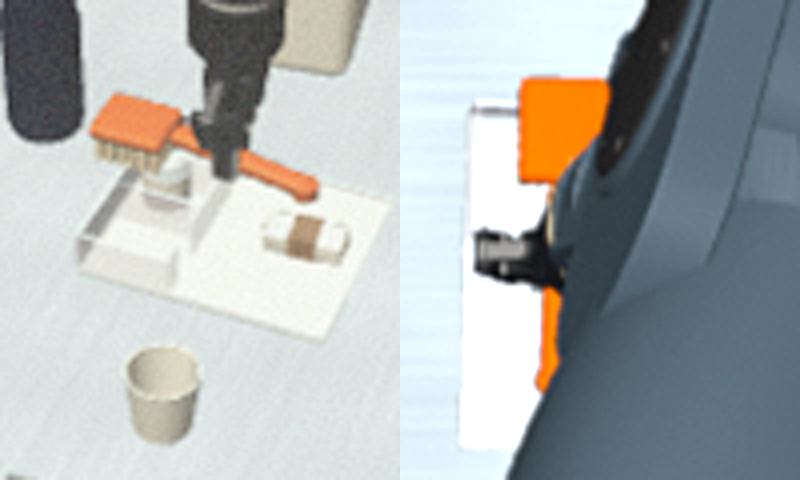

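The brush hangs level over the wide bay. In the right half (top view) the head's left corners are at (520,79) and (520,182). I'll check them against the organiser.

```bash
python3 - <<'E'
from h import *
T=cam(imaging.capture("top"));C=cam(imaging.capture("side"))
for cm,l in((T,[(325+119.5/4-.4,110+79/4-.4),(325+119.5/4-.4,110+182/4-.4)]),(C,[(225+118/4-.4,110+93/4-.4),(225+92/4-.4,110+131/4-.4),(225+160/4-.4,110+147/4-.4),(225+182/4-.4,110+112/4-.4)])):
  for p in l:
    w=ray(cm,p,.159);print((rz(-ORG[2])@(w-[ORG[0],ORG[1],0])).round(4))
E
```

```text
[0.1042 0.0889 0.159 ]
[0.0414 0.0884 0.159 ]
[0.1008 0.0396 0.159 ]
[0.0999 0.0946 0.159 ]
[0.0408 0.0922 0.159 ]
[0.0417 0.0427 0.159 ]
```

>>> apply_moves --pt "0 0.01 0.06 0" --pt "0 0.01 0.16 0" --pt "0 0.01 0.26 0" --pt "0 0.01 0.36 0" --pt "0 0.01 0.46 0" --pt "0 0.01 0.53 0" --pt "0 0.01 0.57 0" --pt "0 0.01 0.585 0" --pt "0 0.01 0.593 0" --pt "0 0.01 0.598 0" --pt "0 0.01 0.598 0"

```text
clock: 15.78
eef_pos: [0.5128, -0.1767, 0.0182]
tcp_rot: [3.141, -0.028, 0.001]
contact_force: [0.1, -0.1, 2.7]
gripper_width: 0.0184
grip_force: 59.0
```

>>> apply_moves --pt "0 0 0 0" --pt "0 0 0 0" --pt "0 0 0 0" --pt "0 0 -0.1 0" --pt "0 0 -0.3 0" --pt "0 0 -0.55 0" --pt "0 0 -0.8 0" --pt "0 0 -0.8 0" --claw 38

```text
clock: 16.77
eef_pos: [0.5143, -0.1772, 0.1815]
tcp_rot: [3.139, -0.028, 0.009]
contact_force: [0.2, 0.1, 0.1]
gripper_width: 0.0378
grip_force: 0.0
```

```bash
python3 - <<'E'
from h import *
p=rz(-1.3615)@[-.02,0,0]+[.4213,.2494,0];print(p)
go([p[0],p[1],.18],-1.3615)
E
```

```text
[0.41714457 0.26896355 0.        ]
pos [ 0.5143 -0.1772  0.1815] yaw -0.018 q [-0.33  0.31 -0.05  1.2   0.    2.83] F [0.2 0.1 0.1] w 0.0378 -> shift [-0.525 -2.222  0.   ] turn(half-turn-min) 0.428
```

>>> apply_moves --pt "-0.06 -0.25 0 -0.05" --pt "-0.12 -0.5 0 -0.11" --pt "-0.18 -0.75 0 -0.17" --pt "-0.24 -1 0 -0.23" --pt "-0.24 -1 0 -0.23" --pt "-0.24 -1 0 -0.23"

```text
clock: 17.52
eef_pos: [0.4678, 0.024, 0.1772]
tcp_rot: [2.949, 1.083, -0.001]
contact_force: [-0.1, -0.9, -0.5]
gripper_width: 0.0381
grip_force: 0.0
```

```bash
python3 - <<'E'
from h import *
p=rz(-1.3615)@[-.02,0,0]+[.4213,.2494,0]
go([p[0],p[1],.12],-1.3615)
E
```

```text
pos [0.4678 0.024  0.1772] yaw 0.704 q [ 0.05  0.17 -0.25  1.16 -0.    2.49] F [-0.1 -0.9 -0.5] w 0.0381 -> shift [ 0.6   -1.097  0.286] turn(half-turn-min) -0.342
```

>>> apply_moves --pt "0.1 -0.18 0 -0.05" --pt "0.2 -0.36 0 -0.11" --pt "0.3 -0.54 0 -0.17" --pt "0.4 -0.72 0 -0.23" --pt "0.5 -0.9 0 -0.29" --pt "0.6 -1 0 -0.342" --pt "0.6 -1 0 -0.342" --pt "0.6 -1 0 -0.342"

```text
clock: 18.52
eef_pos: [0.4302, 0.2532, 0.1773]
tcp_rot: [-1.983, -2.437, 0.001]
contact_force: [-0.4, 0.1, 0.9]
gripper_width: 0.0378
grip_force: 0.0
```

```bash
python3 - <<'E'
from h import *
p=rz(-1.3615)@[-.02,0,0]+[.4213,.2494,0]
go([p[0],p[1],.018],-1.3615)
E
```

```text
pos [0.4302 0.2532 0.1773] yaw 1.776 q [ 0.53  0.23 -0.17  1.17 -0.    1.9 ] F [-0.4  0.1  0.9] w 0.0378 -> shift [ 0.091 -0.047  0.797] turn(half-turn-min) -0.001
```

>>> apply_moves --pt "0.09 -0.047 0.1 0" --pt "0.09 -0.047 0.3 0" --pt "0.09 -0.047 0.5 0" --pt "0.09 -0.047 0.65 0" --pt "0.09 -0.047 0.75 0" --pt "0.09 -0.047 0.797 0" --pt "0.09 -0.047 0.797 0" --pt "0.09 -0.047 0.797 0" --claw 50

```text
clock: 19.52
eef_pos: [0.4175, 0.27, 0.0191]
tcp_rot: [1.979, 2.439, 0.002]
contact_force: [0.7, 0.6, -0.1]
gripper_width: 0.0499
grip_force: 0.0
```

>>> apply_moves --pt "0 0 0 0" --pt "0 0 0 0" --pt "0 0 0 0" --pt "0 0 0 0" --pt "0 0 0 0" --pt "0 0 0 0" --claw 8

```text
clock: 20.27
eef_pos: [0.4172, 0.2702, 0.019]
tcp_rot: [1.978, 2.44, 0.002]
contact_force: [-1.7, -2.2, 8.8]
gripper_width: 0.0162
grip_force: 59.4
```

Gripped. Lifting high enough to clear the cup and the bottle.

>>> apply_moves --pt "0 0 -0.04 0" --pt "0 0 -0.12 0" --pt "0 0 -0.24 0" --pt "0 0 -0.38 0" --pt "0 0 -0.52 0" --pt "0 0 -0.66 0" --pt "0 0 -0.76 0" --pt "0 0 -0.8 0" --pt "0 0 -0.8 0"

```text
clock: 21.4
eef_pos: [0.4169, 0.27, 0.1784]
tcp_rot: [1.978, 2.441, 0.001]
contact_force: [-0.3, -0.7, -1.5]
gripper_width: 0.0163
grip_force: 58.8
```

```bash
python3 - <<'E'
from h import *
p=o2w(-.013,-.069,0);print(p)
go([p[0],p[1],.178],-.017)
E
```

```text
[ 0.50743581 -0.30227046  0.        ]
pos [0.4169 0.27   0.1784] yaw 1.779 q [ 0.57  0.23 -0.17  1.17  0.    1.94] F [-0.3 -0.7 -1.5] w 0.0163 -> shift [-2.893e+00 -1.500e-01  2.000e-03] turn(half-turn-min) -0.428
```

>>> apply_moves --pt "-0.06 0 0 0" --pt "-0.2 0 0 0" --pt "-0.36 0 0 0" --pt "-0.52 0 0 0" --pt "-0.68 0 0 0" --pt "-0.84 -0.02 0 0" --pt "-0.97 -0.05 0 0" --pt "-0.97 -0.05 0 0"

```text
clock: 22.4
eef_pos: [0.4467, 0.0761, 0.1776]
tcp_rot: [-1.981, -2.438, 0.002]
contact_force: [-0.0, -0.1, -0.4]
gripper_width: 0.0163
grip_force: 58.8
```

>>> apply_moves --pt "-0.06 0 0 -0.02" --pt "-0.2 0 0 -0.05" --pt "-0.36 -0.01 0 -0.1" --pt "-0.52 -0.02 0 -0.15" --pt "-0.68 -0.03 0 -0.2" --pt "-0.84 -0.04 0 -0.25" --pt "-0.97 -0.05 0 -0.3" --pt "-0.97 -0.05 0 -0.3"

```text
clock: 23.4
eef_pos: [0.4774, -0.1149, 0.1776]
tcp_rot: [-0.655, -3.072, 0.0]
contact_force: [0.2, 0.9, -1.5]
gripper_width: 0.0162
grip_force: 58.8
```

```bash
python3 - <<'E'
from h import *
p=o2w(-.013,-.069,0)
go([p[0],p[1],.178],-.017)
E
```

```text
pos [ 0.4774 -0.1149  0.1776] yaw 2.721 q [-0.24  0.22 -0.19  1.17 -0.    0.18] F [ 0.2  0.9 -1.5] w 0.0162 -> shift [-0.519 -0.794 -0.002] turn(half-turn-min) -0.128
```

>>> apply_moves --pt "-0.04 -0.06 0 -0.02" --pt "-0.12 -0.18 0 -0.05" --pt "-0.22 -0.34 0 -0.08" --pt "-0.32 -0.5 0 -0.11" --pt "-0.42 -0.66 0 -0.128" --pt "-0.5 -0.76 0 -0.128" --pt "-0.519 -0.794 0 -0.128" --pt "-0.519 -0.794 0 -0.128" --pt "-0.519 -0.794 0 -0.128"

```text
clock: 24.52
eef_pos: [0.5077, -0.2999, 0.1784]
tcp_rot: [-0.027, -3.141, -0.001]
contact_force: [-0.1, -0.2, -0.8]
gripper_width: 0.0162
grip_force: 58.8
```

```bash
python3 - <<'E'
from h import *
p=o2w(-.013,-.069,0)
go([p[0],p[1],.019],-.017)
c=imaging.capture("side");a=c["image"]
t=imaging.capture("top")["image"]
k=lambda i,x,y:cv2.convertScaleAbs(cv2.resize(i[y:y+120,x:x+100],None,fx=4,fy=4,interpolation=cv2.INTER_CUBIC),alpha=1.5)
cv2.imwrite("pics/c9.png",np.hstack([k(a,235,95),k(t,335,100)]))
E
```

```text
pos [ 0.5077 -0.2999  0.1784] yaw 3.124 q [-0.53  0.42  0.09  1.25  0.   -0.52] F [-0.1 -0.2 -0.8] w 0.0162 -> shift [ 0.001 -0.012  0.797] turn(half-turn-min) -0.0
```

View pics/c9.png

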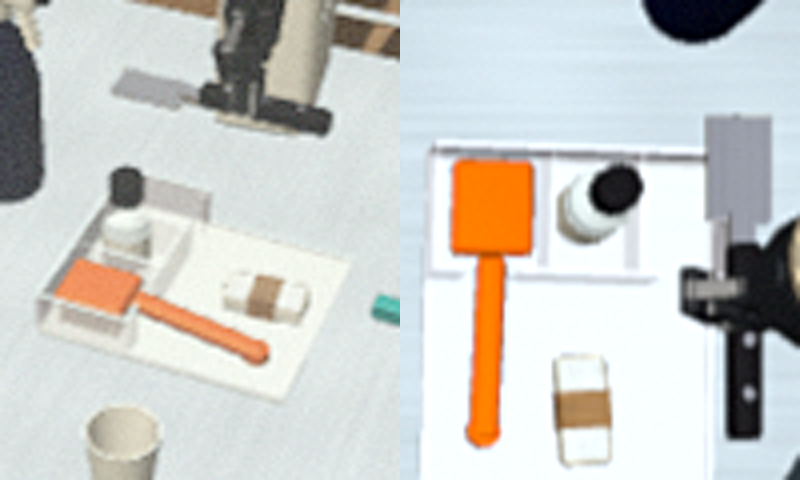

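The brush lies through its slot, with its head at (492,207) and butt at (483,437). The bottle stands in the middle bay, cap at (616,188). The spatula's blade is centred at (738,168) and its handle end is at (743,438). Measuring all three in the organiser's frame.

```bash
python3 - <<'E'
from h import *
T=cam(imaging.capture("top"))
q=lambda u,v:(335+(u-400+.5)/4-.5,100+(v+.5)/4-.5)
for n,p,z in [("bh",(492,207),.04),("bb",(483,435),.018),("cap",(616,188),.11),("blade",(738.5,168),.1665),("tip",(738.5,116),.1665),("butt end",(743,438),.1825)]:
    print(n,(rz(-ORG[2])@(ray(T,q(*p),z)-[ORG[0],ORG[1],0])).round(4))
E
```

```text
bh [0.0739 0.0589 0.04  ]
bb [-0.0788  0.0597  0.018 ]
cap [ 0.0739 -0.0065  0.11  ]
blade [ 0.0757 -0.0651  0.1665]
tip [ 0.1072 -0.0651  0.1665]
butt end [-0.0871 -0.0624  0.1825]
```

>>> apply_moves --pt "0.01 -0.018 0.06 0" --pt "0.01 -0.018 0.18 0" --pt "0.01 -0.018 0.32 0" --pt "0.01 -0.018 0.46 0" --pt "0.01 -0.018 0.6 0" --pt "0.01 -0.018 0.7 0" --pt "0.01 -0.018 0.755 0" --pt "0.01 -0.018 0.78 0" --pt "0.01 -0.018 0.792 0" --pt "0.01 -0.018 0.799 0" --pt "0.01 -0.018 0.799 0" --pt "0.01 -0.018 0.799 0"

```text
clock: 26.18
eef_pos: [0.506, -0.3049, 0.019]
tcp_rot: [0.028, 3.141, -0.001]
contact_force: [-0.7, -0.0, 6.0]
gripper_width: 0.0162
grip_force: 59.5
```

>>> apply_moves --pt "0 0 0 0" --pt "0 0 0 0" --pt "0 0 0 0" --pt "0 0 -0.08 0" --pt "0 0 -0.25 0" --pt "0 0 -0.5 0" --pt "0 0 -0.75 0" --pt "0 0 -0.75 0" --claw 30

```text
clock: 27.18
eef_pos: [0.5075, -0.3057, 0.1737]
tcp_rot: [0.028, 3.135, -0.006]
contact_force: [-0.2, 0.2, -0.2]
gripper_width: 0.0302
grip_force: 0.0
```

>>> apply_moves --pt "0.2 -0.05 0 0" --pt "0.4 -0.1 0 0" --pt "0.6 -0.2 0 0" --pt "0.7 -0.3 0 0" --pt "0.7 -0.3 0 0" --pt "0.7 -0.3 0 0" --pt "0.7 -0.3 0 0"

```text
clock: 28.05
eef_pos: [0.3652, -0.3617, 0.1685]
tcp_rot: [0.026, 3.141, 0.0]
contact_force: [-0.1, 0.6, -0.6]
gripper_width: 0.0298
grip_force: 0.0
```

```bash
python3 - <<'E'
from h import *
c=imaging.capture("side");a=c["image"]
t=imaging.capture("top")["image"]
k=lambda i,x,y:cv2.convertScaleAbs(cv2.resize(i[y:y+120,x:x+100],None,fx=4,fy=4,interpolation=cv2.INTER_CUBIC),alpha=1.5)
cv2.imwrite("pics/c10.png",np.hstack([k(a,235,125),k(t,335,120)]))
E
```

View pics/c10.png

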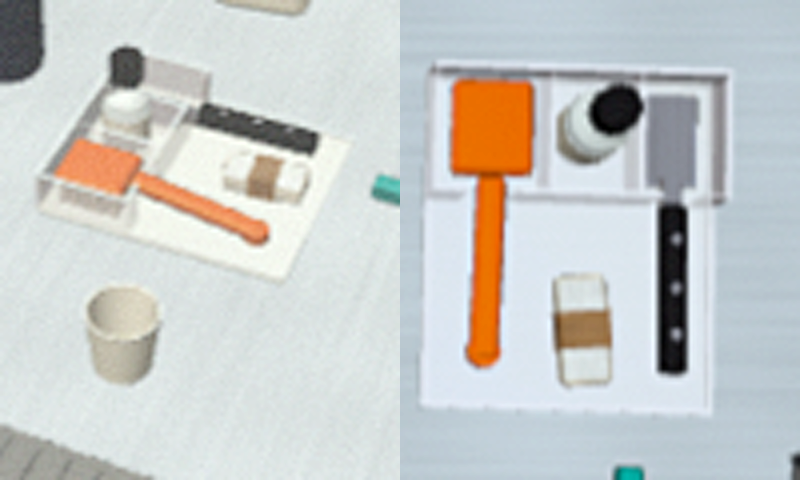

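Everything is in place: the blade is centred at (672,143), the handle end is at (673,373) and the soap hasn't moved. One last number check, then I hand in.

```bash
python3 - <<'E'
from h import *
T=cam(imaging.capture("top"))
q=lambda u,v:(335+(u-400+.5)/4-.5,120+(v+.5)/4-.5)
f=lambda p,z:(rz(-ORG[2])@(ray(T,q(*p),z)-[ORG[0],ORG[1],0])).round(4)
h,b=f((672,143),.008),f((673,373),.024);print("blade",h,"tip",f((673,96),.008),"butt",b,"brush",f((492,127),.04),"cap",f((616,108),.11))
if .060<h[0]<.084 and -.080<h[1]<-.058 and -.087<b[1]<-.051: print(arm.hand_in())
E
```

```text
blade [ 0.0715 -0.0718  0.008 ] tip [ 0.1044 -0.0725  0.008 ] butt [-0.0889 -0.0682  0.024 ] brush [0.0739 0.0589 0.04  ] cap [ 0.0739 -0.0065  0.11  ]
the job is handed in; nothing more can be done
None
```

The job is handed in at about 28 s of the 72 s: the bottle stands in the middle bay and the brush and spatula lie in their bays, all measured within tolerance in the last picture, but the hand-in returned no verdict.

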